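Hang the ear defenders back on the bar

ROBOT

A 6-joint arm with a two-finger parallel gripper is mounted at the origin on the work surface. World frame = base frame: x ahead of the robot, y to its left, z up, the work surface at z = 0. Lengths are in mm, angles in rad, forces in N, time in s.
With the tool pointing down it reaches from about 400 to 825 mm from the base axis. Payload 7 kg.
Tool frame: the origin (TCP) lies between the finger pads; the fingertips stand 19 mm ahead of it and the grasp point (between the pads) is the TCP; z points along the fingers, y is the line along which they close (so a half turn about z gives the same grasp; the last joint's range is limited). The gripper opens to 85 mm and grips with 20 to 120 N. Pads are 22 mm wide; open, the fingers measure 114 mm over their backs; the gripper's body (76 mm by 85 mm) begins 54 mm behind the grasp point. The pads swing forward as they close: fully open they stand 13 mm farther back than shut.
Start: joints at [-0.93, 0.359, 0.012, 0, -1.224, -0.288], TCP at [233.203, -633.413, 250.302] pointing down, gripper open.
Joint ranges: [-3.07, 3.07], [-1.43, 2.12], [-1.02, 1.25], [-3.03, 1.67], [-3.05, -0], [-3.03, 3.03]. Speed limits (rad/s): [2.39, 2.39, 3.01, 3.14, 3.14, 3.14].

INTERFACE

Orientations are given as a rotation vector (axis times angle).
In Python, from cell import ctrl, readout, imaging, job gives the robot as it stands. Calls block until the motion is done:
- ctrl.move_ptp(position, orientation): joint-space move of the TCP to a pose.
- ctrl.movel(position, rotation=None, speed=150): straight line of the TCP; rotation=None keeps the orientation; speed is the mean speed in mm/s.
- ctrl.goto_joints(angles): joint-space move.
- ctrl.move_gripper(opening): finger opening in mm; the grip force is fixed at half the most; returns when the fingers have stopped.
- ctrl.dwell(seconds).
- ctrl.ik(position, orientation): joint angles nearest the present ones, or None.
- readout.get_obs(): the state.
- imaging.camera(name): name is "side" or "top" or "wrist"; returns the picture (420x560x3 uint8, blue, green, red); there is no depth.
- imaging.camera_info(name): a dict with "intrinsics" (3x3 intrinsics, pixels), "camera_from_world" (4x4, takes a point from world to camera coordinates); the wrist camera has in their place "tool_from_camera" (4x4, takes a point from camera to tool coordinates, whose origin is the TCP and whose axes are the flange's). Camera axes: x right, y down, z forward; pixel columns grow to the right and rows downward; lengths in mm; the calibration is good to about 2 mm. A picture is of the moment at which its call begins: read the wrist's pose just before it. camera_info takes no time and is no camera call.
A pose or a line that the arm cannot do raises ctrl.PlanningError and nothing moves.
- job.sign_off(): hands the job in; it is judged then, once.
The state is a dict: "time_s": time; "joint_pos": joint angles; "joint_velocities": joint speeds; "joint_torque": joint torques, N m; "eef_pos": TCP position; "ee_rot": TCP orientation; "contact_force": force on the tool from outside, world axes, zero at the start; "torque": the same for the moment, N m; "finger_gap": finger opening in mm; "grasp_force": force on a finger pad.
Only numpy, scipy, OpenCV 4.12 (cv2) and the standard library are available. Lean on these libraries where they do the work, as an engineer would, in place of code of your own. Each camera call takes 0.05 s, during which the arm holds its last target. There are 200 camera calls.

TASK

The ear defenders used at the ultrasonic bath have been left standing on the bench. Hang them back on the free front part of the stand's bar, the headband resting across the bar with its full width on it and one cup hanging on each side, let down gently rather than dropped. Leave the pair already hanging there on the bar and do not knock over or shove the jars and the beaker.

Things in the scene. Friction and masses are not known exactly. Their poses are not given: they have to be found in the camera images.
- muffs_band (a point): Ear defenders (rigid, 0.2 to 0.4 kg) standing on the bench on their two grey cups, headband arched over the top. Point: centre of the band's black padded top, 180 mm above the cups' underside. Pad: 30 mm wide along own x (pinch it from above across this), 16 mm thick (z up), level for 23 mm to each side (y), then sloping down 27 degrees. Each half turn about z looks the same.
- bar_end (a point): Free end of the round level steel bar (20 mm diameter) of the stand, on the bar's axis, 205 mm above the bench, pointing roughly to the robot, left or right of the bench's middle. Its x axis runs along the bar to the post, 220 mm on; z up. Post 20 mm diameter; foot plate 12 mm thick, 150 mm wide, under the bar from 60 mm along x onwards. The stand is fixed.
- spare_band (a point): Middle of the headband top of a second, slimmer pair of ear defenders, loose, already hanging on the bar near the post, about 165 mm from the free end. Headband 22 mm wide along the bar (x), 10 mm thick; cups 56 mm wide along the bar, outer faces 95 mm either side of it (y).
- muffs: The same ear defenders; origin midway between the undersides of the cups, 180 mm below muffs_band; same axes. Cup to cup runs along y: outer faces 95 mm, inner cushions 47 mm either side. Cups 74 mm wide along x, 95 mm high.
- jar_tall: White reagent jar with a blue cap, 64 mm diameter, 125 mm high, loose, behind the ear defenders; origin at the centre of its underside.
- jar_small: Small brown glass jar, 52 mm diameter, 85 mm high, loose, in front of the bath; origin at the centre of its underside.
- beaker: Glass beaker, 70 mm diameter, 90 mm high, loose, at the back of the bench; origin at the centre of its underside.
- bath_front (a point): Ultrasonic bath, a fixed white box with a steel lid, 156 mm deep, 246 mm wide (y), 204 mm high, on the other side of the bench from the stand. Point: middle of its front lower edge, on the bench; the box reaches 156 mm from it along x and 123 mm either side along y.
Mind the look-alikes: they are no part of the job. What is shaped like the part that bears spare_band but red is not meant.

How it is judged:
By the outcome, as a careful person would: the job done as asked, in the order asked, and still so for the second after the job is handed in, with the robot touching nothing.
It also fails if it takes over 45 s, if anything falls off the work surface, if the arm or the gripper's body presses on something with over 40 N, if the wrist force passes 120 N, or if a joint passes its speed limit or range.

## Working session

There is one attempt and no reset: what is moved stays moved. The work goes in short steps, each a Python script; the robot and the scene stay as the last script left them, time stands still between calls to the robot, and variables do not carry over. Pictures are saved under pics/ and viewed, at most 10 in all, crops included, and the job is handed in when it is done.

```bash
mkdir -p pics; ls
python3 - <<'E'
from cell import ctrl, readout, imaging, job
import cv2
for n in("top","side"):
    cv2.imwrite(f"pics/{n}0.png",imaging.camera(n))
    i=imaging.camera_info(n);print(n,i["intrinsics"],i["camera_from_world"])
print(imaging.camera_info("wrist"))
o=readout.get_obs();print(o["time_s"],o["ee_rot"])
E
```

```text
pics
top [[514.925392     0.         283.44717883]
 [  0.         514.925392   207.92358168]
 [  0.           0.           1.        ]] [[ 2.48063516e-02 -9.99638372e-01 -1.03812465e-02 -2.43454886e+01]
 [-9.81866979e-01 -2.24104563e-02 -1.88241884e-01  5.71315732e+02]
 [ 1.87941162e-01  1.48625975e-02 -9.82067830e-01  1.41726536e+03]
 [ 0.00000000e+00  0.00000000e+00  0.00000000e+00  1.00000000e+00]]
side [[509.51737975   0.         270.94975105]
 [  0.         509.51737975 198.48668218]
 [  0.           0.           1.        ]] [[ 9.27617927e-01 -3.73174168e-01  1.63101439e-02 -5.09547774e+02]
 [-2.75171522e-01 -7.12231728e-01 -6.45760481e-01  2.11366453e+02]
 [ 2.52597733e-01  5.94530912e-01 -7.63365823e-01  1.02730921e+03]
 [ 0.00000000e+00  0.00000000e+00  0.00000000e+00  1.00000000e+00]]
{'intrinsics': array([[332.16874289,   0.        , 282.68552247],
       [  0.        , 332.16874289, 207.43680899],
       [  0.        ,   0.        ,   1.        ]]), 'tool_from_camera': array([[ 2.96394460e-04, -9.52235772e-01, -3.05363630e-01,
         7.68400879e+01],
       [ 9.99999536e-01,  5.62101554e-04, -7.82211308e-04,
         4.33418563e-01],
       [ 9.16494960e-04, -3.05363257e-01,  9.52235497e-01,
        -1.24794987e+02],
       [ 0.00000000e+00,  0.00000000e+00,  0.00000000e+00,
         1.00000000e+00]])}
0.1 [ 5.51102516e-01 -3.09248622e+00 -2.20672270e-03]
```

View pics/top0.png

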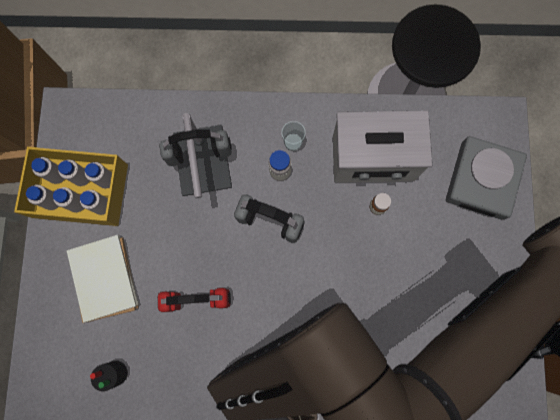

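View pics/side0.png

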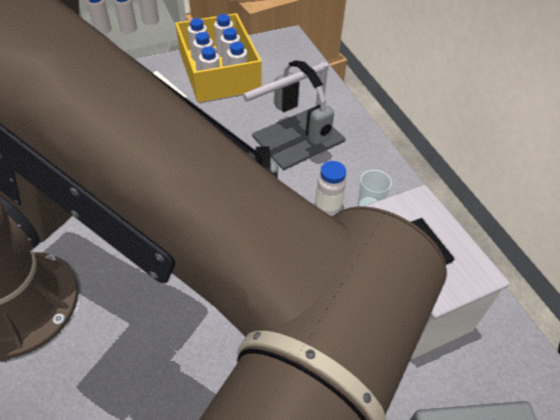

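In the top picture there are three band-and-cups objects: the grey pair standing at (270,215), the grey pair hanging on the bar at (196,140), and a red pair at (193,299). The job is the standing grey pair, because its cups are grey and its band is black; the red pair is a look-alike. The bar runs from (187,115) to (197,193). I'll enlarge this area to confirm.

Run:
```python
import cv2
a=cv2.imread("pics/top0.png")[100:250,150:320]
cv2.imwrite("pics/crop0.png",cv2.resize(a,None,fx=4,fy=4,interpolation=cv2.INTER_CUBIC))
```

```text
(no output)
```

View pics/crop0.png

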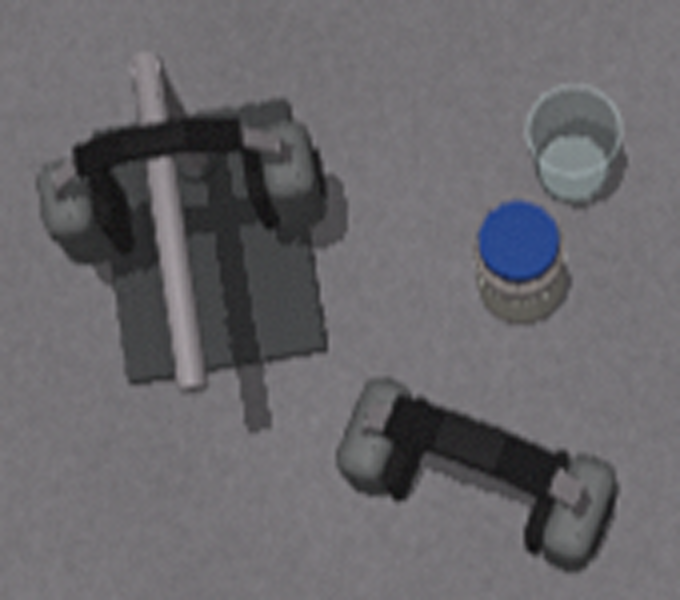

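```bash
cat > h.py <<'E'
import numpy as np
from cell import ctrl, readout, imaging, job
from scipy.spatial.transform import Rotation as R
def ray(K,uv): return np.linalg.solve(K,[uv[0],uv[1],1])
def fixed(n,uv,z):
    i=imaging.camera_info(n);T=np.linalg.inv(i["camera_from_world"])
    d=T[:3,:3]@ray(i["intrinsics"],uv);o=T[:3,3];return o+d*(z-o[2])/d[2]
def wrist(uv,z,pos,rot):
    i=imaging.camera_info("wrist");T=i["tool_from_camera"];r=R.from_rotvec(rot).as_matrix()
    d=r@T[:3,:3]@ray(i["intrinsics"],uv);o=np.array(pos)+r@T[:3,3];return o+d*(z-o[2])/d[2]
def down(yaw):  # tool z down, tool y axis at world angle yaw
    y=np.array([np.cos(yaw),np.sin(yaw),0]);z=np.array([0,0,-1.]);x=np.cross(y,z)
    return R.from_matrix(np.c_[x,y,z]).as_rotvec()
E
python3 - <<'E'
from h import *
c=lambda x,y:(150+x/4,100+y/4)
for n,p,z in [("muff",c(470,441),185),("m1",c(398,412),168),("m2",c(562,470),168),("barend",c(191,384),205),("barback",c(145,58),205),("spare",c(160,142),220),("jartall",c(518,240),125),("mcupL",c(375,440),90),("mcupR",c(580,510),90),("jarsm",(381,200),85)]:
    print(n,fixed("top",p,z).round(1))
print(readout.get_obs()["finger_gap"])
E
```

```text
muff [539.6  28.5 185. ]
m1 [561.1  77.4 168. ]
m2 [524.8 -31.6 168. ]
barend [569.1 208.4 205. ]
barback [789.6 251.4 205. ]
spare [726.5 234.9 220. ]
jartall [692.9   2.5 125. ]
mcupL [556.5  99.2  90. ]
mcupR [510.5 -44.6  90. ]
jarsm [ 594.6 -283.6   85. ]
85.30978606226496
```

The crop confirms it: the standing grey pair has its level pad centre at crop (470,441). The bar end is at (191,384), and the spare hangs at (160,142). Next I'll go above the pad and take a close look.

Run:
```python
from h import *
import cv2
q0=readout.get_obs()["joint_pos"]
for a in (-18.4,161.6):
    for p,d in (((539.6,28.5,290),0),((606,215,240),29.4)):
        print(a,d,ctrl.ik(p,down(np.radians(a+d))))
best=min((-18.4,161.6),key=lambda a:np.abs(np.array(ctrl.ik((539.6,28.5,290),down(np.radians(a))))-q0).max())
print(best)
ctrl.move_ptp((539.6,28.5,290),down(np.radians(best)))
o=readout.get_obs();print(o["time_s"],list(o["eef_pos"]),list(o["ee_rot"]))
cv2.imwrite("pics/w1.png",imaging.camera("wrist"))
```

```text
-18.4 0 [ 4.15632446e-01  1.12111507e-01 -2.22673392e-01  4.44089210e-16
 -1.23601143e+00  2.40481963e+00]
-18.4 29.4 [ 0.64382696  0.31294135 -0.07851959  0.         -1.17933539  2.68975191]
161.6 0 [ 0.41563245  0.11211151 -0.22267339  0.         -1.23601143 -0.73677303]
161.6 29.4 [ 0.64382696  0.31294135 -0.07851959  0.         -1.17933539 -0.45184075]
161.6
2.6833 [np.float64(539.6565582603934), np.float64(27.87616460579629), np.float64(289.9087544766631)] [np.float64(1.8362782086232332), np.float64(-2.548766728069325), np.float64(2.8548771769894162e-05)]
```

View pics/w1.png

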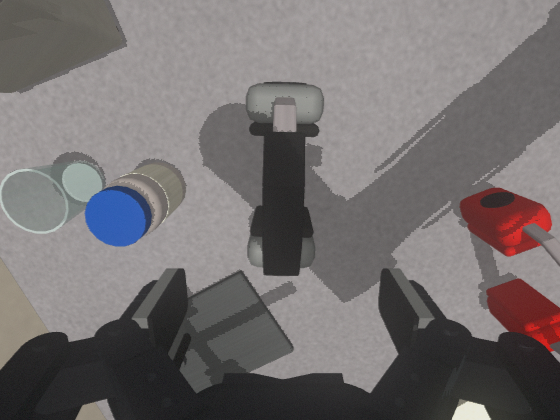

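The wrist view shows the standing pair upright at column about 284. Its cups are at (285,104) and (281,250), the tall jar is at (118,215), and the red look-alike is at right. I'll enlarge the band.

Run:
```python
from h import *
import cv2
a=cv2.imread("pics/w1.png")[75:285,190:380]
a=cv2.convertScaleAbs((255*(a/255.)**.5).astype("uint8"),alpha=1.2)
cv2.imwrite("pics/crop1.png",cv2.resize(a,None,fx=2.8,fy=2.8,interpolation=cv2.INTER_CUBIC))
p,r=[539.66,27.88,289.91],[1.836278,-2.548767,0]
A=wrist((285.3,104),90,p,r);B=wrist((281,250),90,p,r);print(A,B,np.degrees(np.arctan2(*(B-A)[1::-1])))
```

```text
[514.68089875 -42.39184995  90.        ] [565.89011193  97.76766928  90.        ] 69.92952680063702
```

View pics/crop1.png

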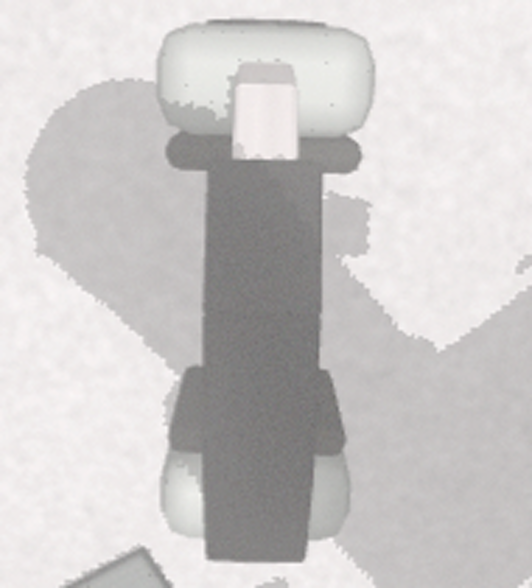

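Run:
```python
from h import *
p,r=[539.66,27.88,289.91],[1.836278,-2.548767,0]
print(wrist((283.4,186.8),184,p,r)+23*np.array([np.cos(1.227),np.sin(1.227),0]))
rot=down(np.radians(160.4))
ctrl.move_gripper(0)
ctrl.movel((540,28.2,214),rot,speed=100)
f0=np.array(readout.get_obs()["contact_force"])
z=214
while z>194:
    z-=1.5; ctrl.movel((540,28.2,z),speed=15)
    o=readout.get_obs(); f=np.array(o["contact_force"])-f0
    if f[2]>3: break
print(z,o["eef_pos"],f,f0,o["finger_gap"],o["time_s"])
ctrl.movel((540,28.2,z+25),speed=100)
ctrl.move_gripper(85)
print(readout.get_obs()["time_s"])
```

```text
[541.83526305  31.6578959  184.        ]
206.5 [540.47009198  28.14750175 207.11178357] [ 0.10358741 -0.22806409  3.28922476] [-0.33737829 -0.42637958  1.11317902] -0.20289887588984817 5.6583
6.8417
```

Run:
```python
from h import *
import cv2
print(fixed("side",(247,97),205))
ctrl.movel((540.2,28.6,193),speed=80)
g=ctrl.move_gripper(10)
o=readout.get_obs();print(o["finger_gap"],o["grasp_force"],o["eef_pos"],o["time_s"])
ctrl.movel((540.2,28.6,250),speed=60)
o=readout.get_obs();print(o["finger_gap"],o["grasp_force"],o["contact_force"],o["torque"])
b=np.array([569.1,208.4]);u=np.array([np.cos(.192),np.sin(.192)])
p=b-85*u
ctrl.movel((*p,250),down(np.radians(191)),speed=100)
o=readout.get_obs();print(o["finger_gap"],o["grasp_force"],o["eef_pos"],o["time_s"])
t=imaging.camera("top")[90:240,120:320]; s=imaging.camera("side")[30:180,180:380]
cv2.imwrite("pics/c2.png",cv2.resize(np.hstack([t,s]),None,fx=2,fy=2,interpolation=cv2.INTER_CUBIC))
```

```text
[571.87610493 208.56064625 205.        ]
28.292638891306897 60.2266788482666 [540.70592429  28.69528128 193.55059068] 8.025
28.32742275332545 59.49505627155304 [ 0.03667093 -0.09232688 -3.28732291] [-0.01631449 -0.02957779 -0.08486453]
28.680617767460586 59.51475262641907 [485.76941809 191.79769682 249.97023075] 11.0
```

View pics/c2.png

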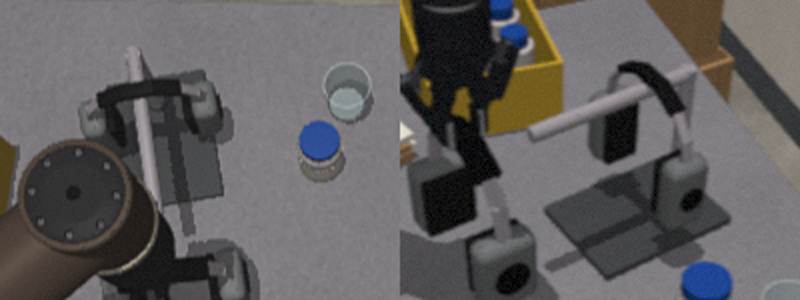

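The pair is held level in front of the bar end, which is at side-crop (533,133) and agrees with my estimate to about 3 mm. I'll slide it along the bar and lower it with force feedback.

Run:
```python
from h import *
import cv2
b=np.array([570,208.4]);u=np.array([np.cos(.192),np.sin(.192)])
p=b+50*u
ctrl.movel((*p,250),speed=80)
ctrl.movel((*p,241),speed=40)
f0=np.array(readout.get_obs()["contact_force"]);z=241
while z>231:
    z-=1; ctrl.movel((*p,z),speed=15)
    o=readout.get_obs();f=np.array(o["contact_force"])-f0
    if f[2]>2.5: break
print(z,o["eef_pos"],f,f0,o["torque"],o["finger_gap"],o["time_s"])
t=imaging.camera("top")[90:240,120:320]; s=imaging.camera("side")[30:180,180:380]
cv2.imwrite("pics/c3.png",cv2.resize(np.hstack([t,s]),None,fx=2,fy=2,interpolation=cv2.INTER_CUBIC))
```

```text
236 [619.19143433 217.98839402 236.57579258] [-2.1209823  -0.80510339  4.37373945] [ 0.52896979  0.39726251 -3.05432945] [-0.0500578   0.54281731  0.05900283] 28.317281769381978 14.575
```

View pics/c3.png

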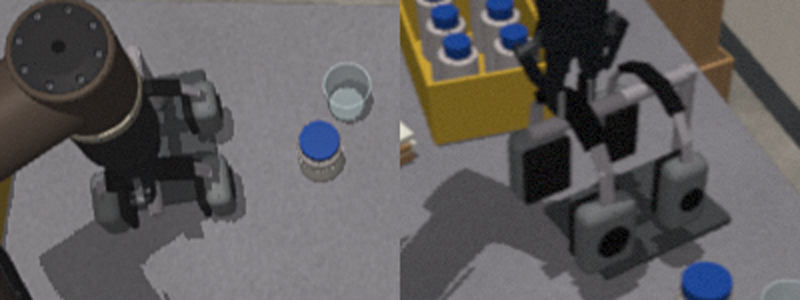

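It touched at the predicted height (TCP 236), with one cup on each side of the bar. Releasing.

Run:
```python
from h import *
import cv2
p=np.array(readout.get_obs()["eef_pos"])
ctrl.move_gripper(34); ctrl.dwell(.2)
ctrl.move_gripper(55)
ctrl.movel((p[0],p[1],p[2]+20),speed=50)
ctrl.movel((p[0]-20,p[1],360),speed=120)
ctrl.movel((460,100,360),speed=150)
ctrl.dwell(.5)
t=imaging.camera("top")[90:240,120:320]; s=imaging.camera("side")[30:180,180:380]
cv2.imwrite("pics/c4.png",cv2.resize(np.hstack([t,s]),None,fx=2,fy=2,interpolation=cv2.INTER_CUBIC))
o=readout.get_obs();print(o["time_s"],o["contact_force"])
```

```text
18.9917 [-0.3328052   0.67352052 -0.13479253]
```

View pics/c4.png

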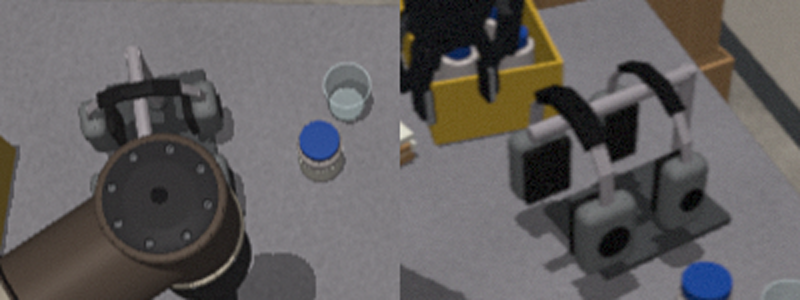

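The side crop shows the pair hanging across the bar at about (575,115), behind the free end at (533,130), with a cup on each side. The spare pair, jar and beaker have not moved.

```bash
python3 -c "
from h import *
print(job.sign_off())"
```

```text
the job is handed in; nothing more can be done
None
```

The ear defenders hang on the front part of the bar, about 50 mm from its free end, with one cup on each side; the spare pair, tall jar and beaker look undisturbed in the last pictures (the small jar was out of frame but never approached), and the job was handed in at about 19 s.

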